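# Tip the sample bottles off the draining tray into the tub

## Task

Slide the open grey tub along the bench, without lifting it, until it sits snug and square against both the end stop and the side fence of the tipping stand. Then raise the tray by its bar handle so that all three white sample bottles slide off its lip into the tub, and lower the tray until it is level again without letting it drop. Leave the tub registered against its stops, the bottles in it, and the beaker, wash bottle and jar standing where they are.

Things in the scene. Friction and masses are not known exactly. Their poses are not given: they have to be found in the camera images.
- stand: Fixed aluminium tipping stand. Origin: on the bench, below the middle of the tray's hinge line. x: level, from the handle towards the tub's place; y: level, along the hinge, away from the robot; z up. End stop: cross plate, face at x=0, 150 mm wide, 55 high. Side fence: plate from x=0 to 162 mm, 40 high, 8 thick, face at y=+75 mm. Hinge cheeks: y=+-79 mm, x -24 to 0, 8 thick, 120 high.
- dock (a point): Point on the bench fixed to the stand (80 mm along the stand's x, y=0, z=0), with the stand's axes: the tub's origin lies here when the tub touches both the end stop and the side fence squarely.
- tub: Loose open grey plastic tub, outside 160 (its x) x 150 (its y) x 70 mm high, walls 4 mm thick, about 0.6 kg. Origin: centre of its underside; z up. It starts clear of the stops: its middle 45 to 85 mm too far from the end stop and 35 to 60 mm too near the robot, turned up to 0.22 rad.
- tray (a joint): Hinge of the pale yellow tray, rad: 0 = level (at rest), growing as the handle end is lifted, at most 0.95. Axis along the stand's y, 110 mm above the bench. Tray floor 220 x 138 mm, top face at hinge height, from 190 mm behind the hinge to an open lip 30 mm in front of it; walls 25 mm high at sides and back. About 0.35 kg; falls back if let go.
- tray_handle (a point): Middle of the tray's round steel bar handle: 12 mm thick, 100 mm long, along the stand's y; with the tray level it is 240 mm behind the hinge line and 18 mm above it (128 mm above the bench). Free gap of 44 mm between bar and the tray's back wall; nothing behind it. The point turns with the tray.
- bottle_a_mid (a point): Middle of a loose white square sample bottle with a round blue cap, 60 mm long (its x axis; cap at +x, 26 mm across and 14 mm long), 34 x 34 mm in section, about 60 g; three alike start lying on the tray.
- bottle_b_mid (a point): Middle of a loose white square sample bottle with a round blue cap, 60 mm long (its x axis; cap at +x, 26 mm across and 14 mm long), 34 x 34 mm in section, about 60 g; three alike start lying on the tray.
- bottle_c_mid (a point): Middle of a loose white square sample bottle with a round blue cap, 60 mm long (its x axis; cap at +x, 26 mm across and 14 mm long), 34 x 34 mm in section, about 60 g; three alike start lying on the tray.
- bottle_a: The same bottle (a); origin at the middle of the side it lies on at the start.
- bottle_b: The same bottle (b); origin at the middle of the side it lies on at the start.
- bottle_c: The same bottle (c); origin at the middle of the side it lies on at the start.
- beaker: Loose glass beaker, 68 mm across, 85 mm high, standing on the robot's side of the tray; leave it alone. Origin: centre of its underside.
- wash_bottle: Loose white bottle with a red cap, 68 mm across, 170 mm high, standing beyond the tray; leave it alone. Origin: centre of its underside.
- jar: Loose amber jar with a black lid, 66 mm across, 75 mm high, standing beyond the side fence; leave it alone. Origin: centre of its underside.
Not all that is in view belongs to the job. Leave any pink look-alike of the bottle_c alone. Of the things that look like the tub, the larger one is meant.

How it is judged:
By the outcome, as a careful person would: the job done as asked, in the order asked, and still so for the second after the job is handed in, with the robot touching nothing.
It also fails if it takes over 64 s, if anything falls off the work surface, if the arm or the gripper's body presses on something with over 40 N, if the wrist force passes 120 N, or if a joint passes its speed limit or range.

## Robot

A 7-joint arm with a two-finger parallel gripper is mounted at the origin on the work surface. World frame = base frame: x ahead of the robot, y to its left, z up, the work surface at z = 0. Lengths are in m, angles in rad, forces in N, time in s.
With the tool pointing down it reaches from about 0.425 to 0.825 m from the base axis. Payload 3.6 kg.
Tool frame: the origin (TCP) lies at the very end of the fingers, on their centre line; the grasp point (between the pads) lies 19 mm behind it; z points along the fingers, y is the line along which they close (so a half turn about z gives the same grasp; the last joint's range is limited). The gripper opens to 93 mm and grips with 3 to 60 N. Pads are 15 mm wide; open, the fingers measure 128 mm over their backs; the gripper's body (75 mm by 188 mm) begins 65 mm behind the grasp point.
Start: joints at [-1.294, 0.615, -0.013, 1.423, 0.008, 1.103, -0.04], TCP at [0.194, 0.62, 0.219] pointing down, gripper open.
Joint ranges: [-3.12, 3.12], [-0.3, 2.06], [-1.34, 1.32], [0.26, 2.42], [-1.36, 4.5], [0.01, 1.98], [-2.84, 2.84]. Speed limits (rad/s): [2.79, 2.79, 3.14, 3.14, 3.14, 3.14, 3.14].

## Interface

Orientations are given as a unit quaternion [w, x, y, z].
In Python, from cell import telemetry, camera, ctrl, outline_of, mark_of gives the robot as it stands.
- The arm moves only by the tool carry_out, never from a script. Its argument "motion" is one flat list of numbers, 5 for each row, row after row: the opening, from 0 (shut) to 1 (fully open), then the shift along the tool's x, y, z scaled (see below), then the turn about the tool's z scaled (see below). A call has 1 to 12 rows; each row is the pose to reach, as a shift and turn from the pose commanded when the call began, along the tool's axes at that moment; what a row does not reach only later rows make up. The controller multiplies each number of a shift by 25 cm and each number of a turn by 30 degrees. A row lasts 1/8 s, in which the tool goes at most 62.5 mm and 10.7 degrees, less where a joint would pass 70% of its speed; a pose out of reach is approached as far as the arm can. A call with a number of a shift or a turn outside -1 to 1 is refused whole. A call with a gripper value outside its range is refused whole. The fingers move at their own pace and stop on an object; "newtons" is the grip in N (left out, the last holds). Time passes only in rows, so rows that repeat a pose let the fingers close. It gives the time, the measured TCP pose, the force, the opening and the grip force at its end, in the units of the state.
- telemetry.read_state(): the state, without advancing time (a new reading comes with each control period).
- camera(name): name is "scene" or "top"; returns a dict with "pixels" (384x512x3 uint8, blue, green, red), "z_map" (384x512 float32, m along the optical axis (not along the pixel's ray), 0 where there is no reading), "vertical_fov" (degrees; the focal length in pixels is half the picture's height over the tangent of half this angle, whatever the lens; pixels are square), "cx", "cy" (the principal point, pixels), "pose" (4x4, takes a point from camera to world coordinates). Camera axes: x right, y up, looking along -z (the intrinsics and any distortion apply to the point x, -y, -z); pixel columns grow to the right and rows downward; lengths in m; the calibration is good to about 2 mm. A picture is of the moment at which its call begins.
- ctrl.sign_off(): hands the job in; it is judged then, once.
Trained networks look in a picture, given as the dict that the camera call returned (one of the last four; its "shot" number tells which), for a name from the list of things; names that differ only in an ending like _2 or _b are one class to them, and where a whole thing is asked for, a point or a joint stands for the part that bears it (a point fixed in the world has none). Each returns a list of dicts, best first, with "p" (0 to 1); they miss things now and then, are a little off and sometimes report something else, mostly with a low value. They report only what shows in the picture. A call takes as long as a camera call. They do not tell look-alikes from the thing itself.
- outline_of(picture, name): "mask" (384x512 bool, what is visible of it) and "at" ([column, row] in pixels, amid what is visible of it).
- mark_of(picture, name): "at" ([column, row] in pixels: a listed point, or the origin of a listed thing).
The state is a dict: "t": time; "qpos": joint angles; "qd": joint speeds; "tau": joint torques, N m; "tool_pos": TCP position; "orientation": TCP orientation; "ft_force": force on the tool from outside, world axes, zero at the start; "moment": the same for the moment, N m; "finger_gap": finger opening in m; "grasp_force": force on a finger pad.
Only numpy, scipy, OpenCV 4.12 (cv2) and the standard library are available. Lean on these libraries where they do the work, as an engineer would, in place of code of your own. Each camera call takes 0.05 s, during which the arm holds its last target. There are 200 camera calls.

## Working session

There is one attempt and no reset: what is moved stays moved. The work goes in short steps, Python scripts to look and compute and a tool call to move; the robot and the scene stay as the last step left them, time stands still between calls to the robot, and variables do not carry over. Pictures are saved under pics/ and viewed, at most 10 in all, crops included, and the job is handed in when it is done.

Besides the shell and the picture viewer there is one more tool, called after ">>>" as name(argument=value, ...) on one line, values as JSON. carry_out: Moves the arm, as the interface text tells. Its arguments: {"type":"object","properties":{"motion":{"type":"array","items":{"type":"number","minimum":-1,"maximum":1}},"newtons":{"type":"number"}},"required":["motion"]}

```bash
mkdir -p pics; ls
cat > h.py <<'E'
import numpy as np, cv2
from cell import telemetry, camera, ctrl, outline_of, mark_of
def K(c):
    f=384/2/np.tan(np.radians(c["vertical_fov"])/2); return f
def cloud(c):
    f=K(c); v,u=np.mgrid[0:384,0:512]; z=c["z_map"]
    P=np.stack([(u-c["cx"])/f*z,-(v-c["cy"])/f*z,-z],-1)
    T=np.array(c["pose"]); return P@T[:3,:3].T+T[:3,3]
def onplane(c,at,h):
    f=K(c);T=np.array(c["pose"]); d=T[:3,:3]@np.array([(at[0]-c["cx"])/f,-(at[1]-c["cy"])/f,-1])
    return T[:3,3]+d*(h-T[2,3])/d[2]
E
python3 - <<'E'
from h import *
print(telemetry.read_state())
for n in("top","scene"):
    c=camera(n); print(n,{k:v for k,v in c.items() if k not in("pixels","z_map")}); cv2.imwrite(f"pics/{n}0.png",c["pixels"])
    W=cloud(c)
    for o in("stand","tub","tray_handle","bottle_a","beaker","wash_bottle","jar"):
        for d in outline_of(c,o)[:5]:
            m=d["mask"]&(c["z_map"]>0); q=W[m]; print(o,round(d["p"],2),d["at"],m.sum(),np.round(np.median(q,0),3) if len(q) else "")
    for o in("stand","dock","tub","tray_handle","bottle_a_mid"):
        for d in mark_of(c,o)[:4]: print("mark",o,round(d["p"],2),d["at"],np.round(onplane(c,d["at"],{"tray_handle":.128,"bottle_a_mid":.127}.get(o,0)),3))
E
```

```text
pics
{'t': 0.0, 'qpos': array([-1.2944957 ,  0.61588737, -0.01259843,  1.42488962,  0.0081199 ,
        1.10339701, -0.04043447]), 'qd': array([ 0.0005902 ,  0.00031477, -0.00017531,  0.00038995,  0.00069192,
       -0.0008079 , -0.00068971]), 'tau': array([-1.80031698e-04, -4.58935475e+01,  2.08946192e-01, -1.65737450e+01,
       -6.10871217e-02,  2.05903477e-02,  2.46315267e-04]), 'tool_pos': array([0.19359725, 0.61967241, 0.21750499]), 'orientation': array([-1.59018435e-04,  1.50809444e-01,  9.88562042e-01, -1.25534602e-03]), 'ft_force': array([-0.75637048, -0.49168615,  0.09181939]), 'moment': array([ 0.0201819 , -0.01599563,  0.0062422 ]), 'grasp_force': 0.0, 'finger_gap': 0.09330014455797496}
top {'vertical_fov': 45.34466804512647, 'cx': 251.46472303882618, 'cy': 191.09392742934799, 'pose': array([[-1.74418139e-02,  9.96681891e-01, -7.95046597e-02,
         4.49355133e-01],
       [-9.99846703e-01, -1.75085493e-02, -1.42304705e-04,
         3.54927397e-02],
       [-1.53384377e-03,  7.94899899e-02,  9.96834484e-01,
         1.33291273e+00],
       [ 0.00000000e+00,  0.00000000e
[... 1736 characters left out ...]
603 0.113 0.14 ]
bottle_a 0.6 [253.3, 192.4] 330 [0.59  0.059 0.141]
beaker 0.78 [292.4, 172.4] 568 [0.415 0.126 0.062]
wash_bottle 0.92 [230.6, 285.7] 1314 [0.837 0.067 0.106]
jar 0.61 [229.8, 287.2] 1320 [0.837 0.066 0.105]
jar 0.59 [183.8, 247.8] 787 [ 0.747 -0.078  0.065]
jar 0.41 [265.5, 213.0] 3436 [0.617 0.104 0.112]
jar 0.23 [292.1, 208.0] 361 [0.62  0.165 0.14 ]
mark stand 0.68 [241.3, 224.4] [0.595 0.027 0.   ]
mark tub 0.76 [195.1, 138.9] [ 0.301 -0.208  0.   ]
mark tub 0.58 [208.6, 196.6] [ 0.523 -0.091  0.   ]
mark tray_handle 0.7 [325.6, 223.1] [0.631 0.25  0.128]
mark bottle_a_mid 0.65 [290.0, 212.5] [0.62  0.16  0.127]
mark bottle_a_mid 0.55 [255.7, 192.1] [0.577 0.061 0.127]
```

Run:
```python
import cv2
a=cv2.imread("pics/top0.png")[80:330,130:400]; b=cv2.imread("pics/scene0.png")[90:340,130:400]
import numpy as np
cv2.imwrite("pics/both.png",cv2.resize(np.hstack([a,b]),(800,370),interpolation=3))
```

```text
(no output)
```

View pics/both.png

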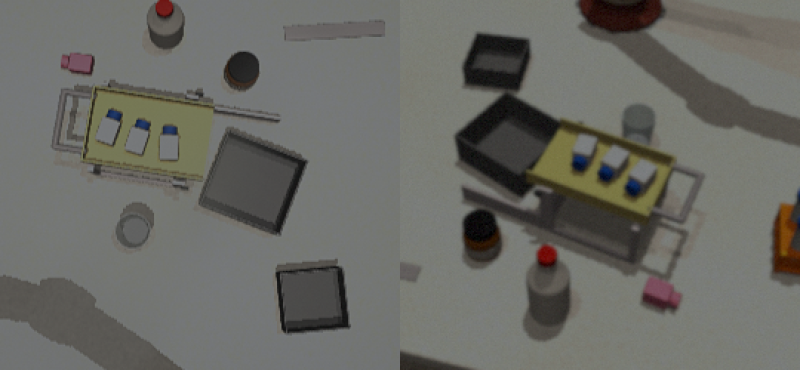

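The picture shows the yellow tray with three white bottles, its handle on the left. The larger tub is right of the tray and skewed, and the fence runs right from the stand. The pink look-alike is at the upper left and the small decoy tub at the lower right. Next I'll fit the poses precisely.

```bash
cat >> h.py <<'E'
from scipy.optimize import least_squares
def rectfit(P,L,W,th0):
    """fit LxW rectangle outline (x-extent L) to 2D pts of its rim: centre, angle"""
    def res(p):
        c,s=np.cos(p[2]),np.sin(p[2]); q=(P-p[:2])@np.array([[c,-s],[s,c]])
        a=np.abs(q)-[L/2,W/2]
        return np.where((a<0).all(1),a.max(1),np.hypot(*np.maximum(a,0).T))
    r=least_squares(res,[*((P.max(0)+P.min(0))/2),th0],loss="soft_l1",f_scale=.002)
    return r.x,np.sqrt(np.mean(r.fun**2))
def tubfit(th0):
    for n in("top","scene"):
        c=camera(n);Wd=cloud(c)
        best=max(outline_of(c,"tub"),key=lambda d:d["mask"].sum(),default=None)
        if best is None: print(n,"no tub"); continue
        m=cv2.dilate(best["mask"].astype(np.uint8),np.ones((5,5)))>0
        P=Wd[m&(abs(Wd[...,2]-.069)<.005)]
        print(n,len(P),rectfit(P[:,:2],.156,.146,th0))
def standfit():
    for n in("top","scene"):
        c=camera(n);Wd=cloud(c)
        F=Wd[(abs(Wd[...,2]-.111)<.005)&(abs(Wd[...,0]-.61)<.12)&(abs(Wd[...,1]-.1)<.2)]
        r=cv2.minAreaRect((F[:,:2]*1000).astype(np.float32)); print(n,"tray",len(F),r)
        F=Wd[(abs(Wd[...,2]-.04)<.004)&(Wd[...,0]>.6)&(Wd[...,0]<.72)&(Wd[...,1]<.01)&(Wd[...,1]>-.16)]
        if len(F)>5:
            v=cv2.fitLine(F[:,:2].astype(np.float32),cv2.DIST_HUBER,0,.01,.01).ravel(); print("fence",len(F),v,np.arctan2(v[1],v[0]),F[:,1].min(),F[:,1].max())
        F=Wd[(abs(Wd[...,2]-.135)<.003)&(abs(Wd[...,0]-.61)<.12)&(abs(Wd[...,1]-.1)<.25)]
        r=cv2.minAreaRect((F[:,:2]*1000).astype(np.float32)); print("walls",len(F),r)
        F=Wd[(abs(Wd[...,2]-.131)<.006)&(abs(Wd[...,0]-.63)<.06)&(abs(Wd[...,1]-.25)<.025)]
        print("bar",len(F),np.median(F,0), np.percentile(F,[5,95],axis=0).ravel())
E
python3 - <<'E'
from h import *
standfit(); tubfit(-1.9)
E
```

```text
top tray 2759 ((602.6280517578125, 91.51922607421875), (216.58604431152344, 176.5657958984375), 79.88397216796875)
fence 134 [ 0.21622328  0.9763439   0.6523263  -0.08558601] 1.3528517 -0.15779200610405636 -0.030256909776226228
walls 548 ((608.250244140625, 120.62821960449219), (273.2579040527344, 138.31134033203125), 79.87860870361328)
bar 246 [0.62058205 0.24694365 0.13217752] [0.5753718  0.22839494 0.12746181 0.68084401 0.25944213 0.13562529]
scene tray 2125 ((602.7022705078125, 94.3984375), (220.8589630126953, 180.1245574951172), 80.11592864990234)
fence 179 [ 0.1765763   0.98428696  0.65554106 -0.06581386] 1.3932893 -0.15589931897981216 0.009738337286477383
walls 696 ((608.9146118164062, 122.05253601074219), (275.2840881347656, 142.19338989257812), 79.96723175048828)
bar 264 [0.62634908 0.24834443 0.13200689] [0.57809847 0.22809471 0.12676344 0.68251519 0.26152466 0.13547874]
top 326 (array([ 0.51462085, -0.10007421, -1.96328491]), np.float64(0.0012509786963576088))
scene 336 (array([ 0.51534621, -0.09838954, -1.96141514]), np.float64(0.0017673063986399595))
```

```bash
cat >> h.py <<'E'
from scipy.spatial.transform import Rotation as Ro
EX=np.array([np.cos(-1.745),np.sin(-1.745)]);EY=np.array([-EX[1],EX[0]]);O=np.array([.589,.0147])
def S(x,y,z=0): return np.r_[O+x*EX+y*EY,z]
def tool():
    s=telemetry.read_state();q=s["orientation"]
    return s,np.array(s["tool_pos"]),Ro.from_quat([q[1],q[2],q[3],q[0]]).as_matrix()
def units(targets,yaw=None):
    s,p,R=tool()
    y0=np.degrees(np.arctan2(R[1,1],R[0,1]))
    for t in targets: print(np.round(t,3),"->",np.round(R.T@(np.array(t)-p)/.25,3))
    if yaw is not None: print("turn",round((y0-yaw+90)%180-90,2),"deg ->",round(((y0-yaw+90)%180-90)/30,3))
    print("t",s["t"],"pos",p.round(4),"yaw",y0.round(2),"F",np.round(s["ft_force"],1),"gap",round(s["finger_gap"],4))
E
python3 -c "
from h import *
units([(.36,.50,.22),(.45,.38,.22),(.48,.22,.22),(.485,.0,.22),(.485,-.171,.22)],67.6)"
```

```text
[0.36 0.5  0.22] -> [-0.778 -0.262 -0.005]
[0.45 0.38 0.22] -> [-1.265 -0.612 -0.005]
[0.48 0.22 0.22] -> [-1.57  -1.187 -0.005]
[0.485 0.    0.22 ] -> [-1.852 -2.021 -0.005]
[ 0.485 -0.171  0.22 ] -> [-2.056 -2.674 -0.005]
turn 5.05 deg -> 0.168
t 1.6 pos [0.1938 0.6204 0.2186] yaw 72.65 F [-0.1  0.1 -0.8] gap 0.0933
```

>>> carry_out(motion=[1,-0.2,-0.06,0,0.05,1,-0.4,-0.12,0,0.1,1,-0.6,-0.2,0,0.17,1,-0.75,-0.3,0,0.17,1,-0.88,-0.48,0,0.17,1,-0.95,-0.7,0,0.17,1,-1,-0.9,0,0.17,1,-1,-1,0,0.17])

```text
t: 2.6
tool_pos: [0.3584, 0.3038, 0.2189]
orientation: [0.0, 0.197, 0.98, -0.001]
ft_force: [0.1, -0.1, 0.5]
finger_gap: 0.0928
grasp_force: 0.0
```

```bash
python3 -c "
from h import *
units([(.48,.15,.22),(.485,.0,.22),(.485,-.171,.22)],67.6)"
```

```text
[0.48 0.15 0.22] -> [-0.686 -0.38  -0.003]
[0.485 0.    0.22 ] -> [-0.936 -0.925 -0.003]
[ 0.485 -0.171  0.22 ] -> [-1.2   -1.556 -0.002]
turn -0.31 deg -> -0.01
t 2.6 pos [0.3584 0.3038 0.2189] yaw 67.29 F [ 0.1 -0.1  0.5] gap 0.0928
```

>>> carry_out(motion=[1,-0.23,-0.1,0,0,1,-0.46,-0.2,0,0,1,-0.65,-0.35,0,0,1,-0.78,-0.55,0,0,1,-0.88,-0.78,0,0,1,-0.94,-0.93,0,0,1,-0.94,-0.93,0,0])

```text
t: 3.48
tool_pos: [0.4863, -0.0017, 0.219]
orientation: [0.0, 0.199, 0.98, -0.001]
ft_force: [1.0, 0.2, -0.2]
finger_gap: 0.093
grasp_force: 0.0
```

```bash
python3 -c "
from h import *
units([(.485,-.171,.22),(.485,-.171,.022)],67.6)"
```

```text
[ 0.485 -0.171  0.22 ] -> [-0.259 -0.626 -0.003]
[ 0.485 -0.171  0.022] -> [-0.258 -0.624  0.789]
turn -0.51 deg -> -0.017
t 3.475 pos [ 0.4863 -0.0017  0.219 ] yaw 67.09 F [ 1.   0.2 -0.2] gap 0.093
```

>>> carry_out(motion=[1,-0.09,-0.22,0,0,1,-0.18,-0.44,0,0,1,-0.26,-0.625,0,-0.017,1,-0.26,-0.625,0.1,-0.017,1,-0.26,-0.625,0.3,-0.017,1,-0.26,-0.625,0.5,-0.017,1,-0.26,-0.625,0.7,-0.017,1,-0.26,-0.625,0.78,-0.017,1,-0.26,-0.625,0.79,-0.017])

```text
t: 4.6
tool_pos: [0.4866, -0.1647, 0.0198]
orientation: [-0.001, 0.189, 0.982, 0.001]
ft_force: [-0.3, 0.4, 1.1]
finger_gap: 0.0928
grasp_force: 0.0
```

>>> carry_out(motion=[0,0,0,0,0,0,0,0,0,0,0,0,0,0,0,0,0,0,0,0,0,0,0,0,0,0,0,0,0,0], newtons=25)

```text
t: 5.35
tool_pos: [0.4867, -0.1666, 0.0212]
orientation: [-0.0, 0.19, 0.982, -0.0]
ft_force: [0.4, -0.6, -0.1]
finger_gap: 0.0377
grasp_force: 0.0
```

```bash
python3 -c "
from h import *
tubfit(-1.96)
units([S(.158,0,.022)],80)"
```

```text
Traceback (most recent call last):
  File "h.py", line 28, in tubfit
    print(n,len(P),rectfit(P[:,:2],.156,.146,th0))
                   ~~~~~~~^^^^^^^^^^^^^^^^^^^^^^^
  File "h.py", line 19, in rectfit
    r=least_squares(res,[*((P.max(0)+P.min(0))/2),th0],loss="soft_l1",f_scale=.002)
                            ~~~~~^^^
ValueError: zero-size array to reduction operation maximum which has no identity
```

>>> carry_out(motion=[0,0,0,0,0,0,0,0,0,0,0,0,0,0,0,0,0,0,0,0,0,0,0,0,0])

```text
t: 6.08
tool_pos: [0.4868, -0.1668, 0.0211]
orientation: [0.0, 0.19, 0.982, -0.0]
ft_force: [-0.3, -3.4, -0.8]
finger_gap: 0.004
grasp_force: 25.0
```

Run:
```python
s=open('h.py').read()
a=s.index("        best=max(");b=s.index("        print(n,len(P),rectfit")
s=s[:a]+"        P=Wd[(abs(Wd[...,2]-.069)<.005)&(Wd[...,0]>.4)&(Wd[...,0]<.68)&(abs(Wd[...,1]+.09)<.12)]\n"+s[b:]
s=s.replace("def tubfit(th0):\n    for n in(\"top\",\"scene\"):","def tubfit(th0,ns=(\"top\",\"scene\")):\n    for n in ns:")
s=s.replace("rectfit(P[:,:2],.156,.146,th0))","(lambda r:(r[0].round(4),'stand',np.round([(r[0][:2]-O)@EX*1e3,(r[0][:2]-O)@EY*1e3,r[0][2]+1.745],4),r[1].round(4)))(rectfit(P[:,:2],.156,.146,th0)))")
open('h.py','w').write(s)
from h import *
tubfit(-1.96)
units([S(.158,0,.022)],80)
```

```text
top 262 (array([ 0.5167, -0.0942, -1.9579]), 'stand', array([119.7694, -52.3191,  -0.2129]), np.float64(0.0013))
scene 270 (array([ 0.5183, -0.091 , -1.9564]), 'stand', array([116.312 , -51.323 ,  -0.2114]), np.float64(0.0225))
[ 0.562 -0.141  0.022] -> [-0.239  0.207 -0.004]
turn -11.94 deg -> -0.398
t 6.175 pos [ 0.4868 -0.1667  0.0211] yaw 68.06 F [-0.5 -2.8 -1. ] gap 0.004
```

>>> carry_out(motion=[0,-0.03,0.02,0,-0.05,0,-0.06,0.04,0,-0.1,0,-0.09,0.06,0,-0.16,0,-0.12,0.085,0,-0.22,0,-0.15,0.11,0,-0.28,0,-0.18,0.135,0,-0.34,0,-0.215,0.16,0,-0.4,0,-0.215,0.16,0,-0.4])

```text
t: 7.18
tool_pos: [0.5528, -0.1485, 0.0211]
orientation: [0.0, 0.085, 0.996, 0.0]
ft_force: [0.4, -1.7, 0.4]
finger_gap: 0.0041
grasp_force: 25.0
```

Run:
```python
from h import *
tubfit(-1.745)
units([S(.158,0,.022)],80)
```

```text
top 184 (array([ 0.5663, -0.0704, -1.7335]), 'stand', array([ 8.77144e+01, -7.65530e+00,  1.15000e-02]), np.float64(0.0013))
scene 247 (array([ 0.5677, -0.0659, -1.755 ]), 'stand', array([ 8.31247e+01, -7.01980e+00, -1.00000e-02]), np.float64(0.0096))
[ 0.562 -0.141  0.022] -> [-0.031  0.037 -0.003]
turn 0.16 deg -> 0.005
t 7.275 pos [ 0.5524 -0.1487  0.0212] yaw 80.16 F [ 0.8 -0.2  0.5] gap 0.004
```

>>> carry_out(motion=[0,0,0.01,0,0,0,0,0.02,0,0,0,0,0.027,0,0,0,0,0.034,0,0,0,0,0.04,0,0,0,0,0.04,0,0])

```text
t: 8.02
tool_pos: [0.5526, -0.1407, 0.0212]
orientation: [-0.0, 0.087, 0.996, -0.001]
ft_force: [-2.7, -5.7, 0.4]
finger_gap: 0.0039
grasp_force: 25.0
```

>>> carry_out(motion=[0,0,0.004,0,0,0,0,0.008,0,0,0,-0.01,0.008,0,0,0,-0.02,0.008,0,0,0,-0.027,0.008,0,0,0,-0.034,0.008,0,0,0,-0.034,0.008,0,0])

```text
t: 8.9
tool_pos: [0.554, -0.1417, 0.021]
orientation: [-0.008, 0.088, 0.996, -0.001]
ft_force: [-12.6, -6.7, 10.5]
finger_gap: 0.004
grasp_force: 25.0
```

Run:
```python
from h import *
tubfit(-1.745)
units([S(.158,0,.022)],80)
```

```text
top 163 (array([ 0.5674, -0.0631, -1.731 ]), 'stand', array([ 8.03475e+01, -7.78200e+00,  1.40000e-02]), np.float64(0.0012))
scene 231 (array([ 0.5688, -0.0599, -1.7454]), 'stand', array([ 7.69622e+01, -6.93960e+00, -4.00000e-04]), np.float64(0.0083))
[ 0.562 -0.141  0.022] -> [-0.029  0.009 -0.004]
turn -0.1 deg -> -0.003
t 9.0 pos [ 0.554  -0.1417  0.021 ] yaw 79.9 F [-12.7  -6.3   9.8] gap 0.0043
```

Run:
```python
from h import *
c=camera("top");d=camera("scene")
a=cv2.resize(c["pixels"][130:260,230:360],(400,400),interpolation=3)
b=cv2.resize(d["pixels"][140:270,150:280],(400,400),interpolation=3)
cv2.imwrite("pics/p2.png",np.clip(np.hstack([a,b])*1.6,0,255).astype(np.uint8))
```

```text
(no output)
```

View pics/p2.png

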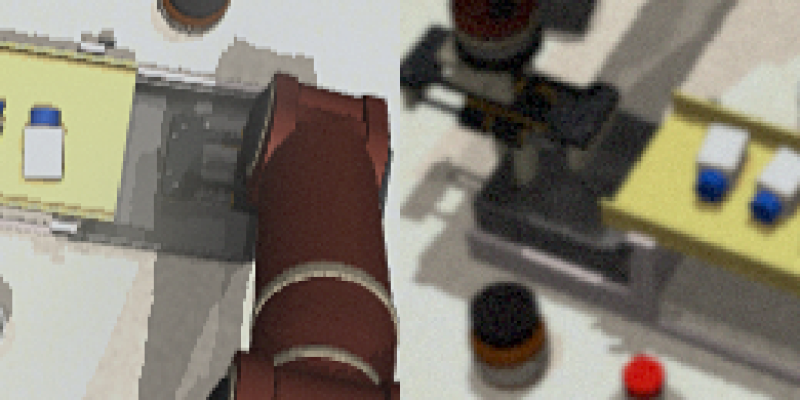

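```bash
cat >> h.py <<'E'
def edges():
    for n in("top","scene"):
        W=cloud(camera(n)); x=(W[...,:2]-O)@EX*1e3; y=(W[...,:2]-O)@EY*1e3; z=W[...,2]*1e3
        for a in range(0,160,20):
            m=(x>a)&(x<a+20); r=m&(abs(z-69)<5); f=m&(abs(z-39)<4)&(y>60)&(y<100)
            far=r&(y>40)&(y<95); near=r&(y<-40)&(y>-105)
            g=lambda k:(len(y[k]),*np.round(np.percentile(y[k],[5,50,95]),1)) if k.sum()>2 else None
            print(n,a,"far",g(far),"near",g(near),"fence",g(f))
        for a in range(-75,75,30):
            k=(y>a)&(y<a+30)&(abs(z-69)<5)&(x>-20)&(x<40)
            if k.sum()>2: print(" stop side",a,k.sum(),np.round(np.percentile(x[k],[5,50,95]),1))
E
python3 -c "
from h import *
edges()"
```

```text
top 0 far None near (14, np.float64(-82.6), np.float64(-78.8), np.float64(-66.8)) fence None
top 20 far (4, np.float64(62.2), np.float64(64.5), np.float64(64.7)) near (10, np.float64(-82.8), np.float64(-81.1), np.float64(-79.7)) fence (8, np.float64(67.4), np.float64(77.1), np.float64(81.3))
top 40 far (12, np.float64(62.8), np.float64(64.9), np.float64(67.1)) near (9, np.float64(-82.4), np.float64(-81.0), np.float64(-79.3)) fence (21, np.float64(63.2), np.float64(77.9), np.float64(82.7))
top 60 far (12, np.float64(62.8), np.float64(65.0), np.float64(66.9)) near (12, np.float64(-82.5), np.float64(-80.4), np.float64(-78.9)) fence (19, np.float64(63.4), np.float64(77.8), np.float64(82.4))
top 80 far (12, np.float64(63.5), np.float64(66.0), np.float64(67.3)) near (11, np.float64(-82.2), np.float64(-80.5), np.float64(-78.9)) fence (25, np.float64(63.5), np.float64(77.9), np.float64(82.7))
top 100 far (13, np.float64(63.5), np.float64(65.1), np.float64(67.2)) near (11, np.float64(-82.0), np.float64(-80.0), np.float64(-78.5)) fence (22, np.float64(64.2), np.float64(78.5), np.float64(82.3))
[... 1096 characters left out ...]
 np.float64(82.3))
scene 80 far (13, np.float64(62.6), np.float64(65.7), np.float64(67.7)) near (10, np.float64(-82.4), np.float64(-81.2), np.float64(-78.3)) fence (31, np.float64(65.3), np.float64(76.0), np.float64(82.3))
scene 100 far (15, np.float64(62.5), np.float64(66.1), np.float64(67.8)) near None fence (30, np.float64(64.7), np.float64(77.3), np.float64(82.1))
scene 120 far (13, np.float64(62.5), np.float64(67.1), np.float64(67.9)) near None fence (32, np.float64(66.6), np.float64(76.4), np.float64(83.2))
scene 140 far (28, np.float64(40.5), np.float64(62.3), np.float64(67.4)) near None fence (31, np.float64(66.0), np.float64(77.1), np.float64(82.2))
 stop side 45 21 [10.5 27.5 39.2]
```

>>> carry_out(motion=[0,0,-0.01,0,0,0,0,-0.02,0,0,0,0,-0.024,0,0])

```text
t: 9.57
tool_pos: [0.5543, -0.1419, 0.021]
orientation: [-0.007, 0.085, 0.996, 0.002]
ft_force: [-10.1, 2.6, 10.0]
finger_gap: 0.0039
grasp_force: 25.0
```

>>> carry_out(motion=[0,0.015,0,0,0,0,0.03,0,0,0,0,0.03,0,0,0])

```text
t: 9.95
tool_pos: [0.555, -0.1424, 0.0213]
orientation: [0.001, 0.086, 0.996, 0.001]
ft_force: [1.8, 0.7, 0.9]
finger_gap: 0.0037
grasp_force: 25.0
```

```bash
python3 -c "
from h import *
edges()
s=telemetry.read_state();print(s)" | grep -v "near None\|near (1"
```

```text
top 140 far (6, np.float64(65.2), np.float64(66.7), np.float64(68.8)) near (23, np.float64(-80.0), np.float64(-70.2), np.float64(-45.8)) fence (13, np.float64(75.5), np.float64(78.7), np.float64(82.1))
 stop side -75 6 [2.8 3.8 5.7]
 stop side 45 6 [32.3 35.2 38. ]
 stop side 45 25 [ 9.8 25.6 39. ]
{'t': 10.05, 'qpos': array([ 0.18509865,  0.75467816,  0.04651164,  1.83607871, -0.06426109,
        0.55052382,  1.67143527]), 'qd': array([ 0.00170554, -0.00088486,  0.00194136, -0.00105472,  0.00021668,
        0.00269658,  0.00037953]), 'tau': array([  1.29036538, -44.49308038,   2.08610862,  -8.93383652,
         0.3661132 ,   0.19867953,   0.17098797]), 'tool_pos': array([ 0.55492428, -0.1425705 ,  0.02122129]), 'orientation': array([9.93217690e-04, 8.64338020e-02, 9.96256821e-01, 7.47118308e-04]), 'ft_force': array([ 2.1655172 ,  2.09017345, -0.94801619]), 'moment': array([ 0.19711199, -0.03132817, -0.17457091]), 'grasp_force': 25.009453296661377, 'finger_gap': 0.0038007240803354142}
```

>>> carry_out(motion=[0.3,0,0,0,0,0.3,0,0,0,0,0.3,0,0,0,0,0.3,0,0,0,0,0.3,0,0,-0.15,0,0.3,0,0,-0.35,0,0.3,0.1,0.02,-0.45,0.3,0.3,0.2,0.05,-0.45,0.6,0.3,0.3,0.08,-0.45,0.9,0.3,0.4,0.1,-0.45,1,0.3,0.48,0.12,-0.45,1], newtons=25)

```text
t: 11.42
tool_pos: [0.4394, -0.0932, 0.1338]
orientation: [-0.0, 0.342, 0.94, -0.0]
ft_force: [0.9, 0.2, -0.4]
finger_gap: 0.0278
grasp_force: 0.0
```

```bash
python3 -c "
from h import *
tubfit(-1.745)
units([S(.09,-.135,.13),S(.09,-.135,.025)],-10)"
```

```text
top 180 (array([ 0.569 , -0.0649, -1.75  ]), 'stand', array([ 8.18581e+01, -5.93780e+00, -5.00000e-03]), np.float64(0.0013))
scene 310 (array([ 0.5703, -0.0624, -1.7531]), 'stand', array([ 7.91567e+01, -5.05500e+00, -8.10000e-03]), np.float64(0.0063))
[ 0.44  -0.051  0.13 ] -> [0.101 0.135 0.015]
[ 0.44  -0.051  0.025] -> [0.1   0.135 0.435]
turn 60.11 deg -> 2.004
t 11.525 pos [ 0.4383 -0.0926  0.1337] yaw 50.11 F [-0.3  0.1 -0.4] gap 0.0279
```

>>> carry_out(motion=[0,0.02,0.03,0,0.33,0,0.04,0.07,0,0.66,0,0.06,0.13,0,1,0,0.06,0.16,0,1])

```text
t: 12.02
tool_pos: [0.456, -0.0527, 0.1337]
orientation: [0.001, 0.572, 0.82, 0.0]
ft_force: [0.3, -0.3, 0.3]
finger_gap: 0.0008
grasp_force: 0.0
```

>>> carry_out(motion=[0,0,0,0,0.33,0,0,0,0,0.66,0,0,0,0,1,0,0,0,0,1])

```text
t: 12.52
tool_pos: [0.4553, -0.0538, 0.1336]
orientation: [0.001, 0.764, 0.645, -0.0]
ft_force: [-0.6, -1.1, 0.1]
finger_gap: 0.0003
grasp_force: 0.0
```

```bash
python3 -c "
from h import *
units([S(.085,-.125,.13),S(.085,-.125,.03),S(.085,-.105,.03)],-10)"
```

```text
[ 0.451 -0.047  0.13 ] -> [ 0.023 -0.021  0.015]
[ 0.451 -0.047  0.03 ] -> [ 0.023 -0.021  0.415]
[ 0.471 -0.051  0.03 ] -> [0.023 0.059 0.415]
turn 0.3 deg -> 0.01
t 12.525 pos [ 0.4553 -0.0538  0.1336] yaw -9.7 F [-0.6 -1.1  0.1] gap 0.0003
```

>>> carry_out(motion=[0,0.02,-0.02,0.1,0.01,0,0.02,-0.02,0.25,0.01,0,0.02,-0.02,0.4,0.01,0,0.02,0,0.4,0.01,0,0.02,0.02,0.4,0.01,0,0.02,0.04,0.4,0.01,0,0.02,0.06,0.4,0.01,0,0.02,0.07,0.4,0.01,0,0.02,0.08,0.4,0.01,0,0.02,0.09,0.4,0.01])

```text
t: 13.78
tool_pos: [0.4777, -0.0522, 0.0337]
orientation: [-0.0, 0.767, 0.641, -0.0]
ft_force: [-0.3, -0.6, -0.5]
finger_gap: 0.0004
grasp_force: 0.0
```

>>> carry_out(motion=[0,0,0.008,0,0,0,0,0.016,0,0,0,0,0.02,0,0,0,0,0.02,0,0])

```text
t: 14.28
tool_pos: [0.4792, -0.0524, 0.0334]
orientation: [-0.003, 0.767, 0.641, -0.002]
ft_force: [-6.3, 1.3, 4.9]
finger_gap: 0.0006
grasp_force: 3.2
```

```bash
python3 -c "
from h import *
tubfit(-1.745);edges()
units([S(.085,-.0925,.03)],-10)"
```

```text
top 157 (array([ 0.569 , -0.0648, -1.7516]), 'stand', array([ 8.17292e+01, -5.90080e+00, -6.60000e-03]), np.float64(0.0013))
scene 257 (array([ 0.57  , -0.0623, -1.7526]), 'stand', array([ 7.91527e+01, -5.39780e+00, -7.60000e-03]), np.float64(0.0084))
top 0 far None near (15, np.float64(-79.7), np.float64(-77.0), np.float64(-66.9)) fence None
top 20 far (3, np.float64(67.2), np.float64(67.6), np.float64(68.3)) near (10, np.float64(-80.1), np.float64(-78.4), np.float64(-76.8)) fence (6, np.float64(75.5), np.float64(78.8), np.float64(81.1))
top 40 far (11, np.float64(65.2), np.float64(67.1), np.float64(69.0)) near None fence (20, np.float64(66.1), np.float64(78.4), np.float64(82.3))
top 60 far (12, np.float64(65.3), np.float64(67.6), np.float64(69.5)) near None fence (23, np.float64(65.7), np.float64(77.9), np.float64(82.1))
top 80 far (9, np.float64(65.9), np.float64(67.1), np.float64(69.4)) near None fence (21, np.float64(65.1), np.float64(78.2), np.float64(82.4))
top 100 far (11, np.float64(65.4), np.float64(66.9), np.float64(68.7)) near None fence (19, np.float64(74.2), np.float64(
[... 1213 characters left out ...]
float64(81.7))
scene 100 far (14, np.float64(64.6), np.float64(66.9), np.float64(69.3)) near None fence (36, np.float64(66.5), np.float64(75.9), np.float64(82.8))
scene 120 far (18, np.float64(65.1), np.float64(67.9), np.float64(71.4)) near None fence (32, np.float64(67.0), np.float64(76.3), np.float64(82.2))
scene 140 far (28, np.float64(42.5), np.float64(62.9), np.float64(69.2)) near (14, np.float64(-61.8), np.float64(-54.1), np.float64(-42.8)) fence (28, np.float64(66.7), np.float64(76.4), np.float64(82.6))
 stop side 45 28 [ 9.  23.8 38.1]
[ 0.483 -0.053  0.03 ] -> [0.001 0.016 0.013]
turn -0.25 deg -> -0.008
t 14.475 pos [ 0.4791 -0.0524  0.0334] yaw -10.25 F [-6.1  1.5  5.2] gap 0.0007
```

>>> carry_out(motion=[0,0,0.01,0,0,0,0,0.02,0,0,0,0,0.028,0,0,0,0,0.036,0,0,0,0,0.036,0,0])

```text
t: 15.1
tool_pos: [0.4845, -0.0532, 0.0331]
orientation: [-0.006, 0.767, 0.641, -0.004]
ft_force: [-10.7, 1.9, 10.6]
finger_gap: 0.0005
grasp_force: 5.9
```

```bash
python3 -c "
from h import *
edges()
units([S(.085,-.0925,.03)],-10)" | grep "far\|pos"|cut -c1-110
```

```text
top 0 far None near (11, np.float64(-74.1), np.float64(-71.7), np.float64(-66.8)) fence None
top 20 far (5, np.float64(70.9), np.float64(73.0), np.float64(74.0)) near (11, np.float64(-74.2), np.float64(-
top 40 far (12, np.float64(71.2), np.float64(72.6), np.float64(75.0)) near None fence (10, np.float64(71.0), n
top 60 far (12, np.float64(70.6), np.float64(72.3), np.float64(74.6)) near None fence (14, np.float64(70.3), n
top 80 far (11, np.float64(70.5), np.float64(73.0), np.float64(74.9)) near None fence (11, np.float64(70.9), n
top 100 far (11, np.float64(71.0), np.float64(72.7), np.float64(74.6)) near None fence (12, np.float64(70.0), 
top 120 far (12, np.float64(70.6), np.float64(72.3), np.float64(74.0)) near None fence (9, np.float64(70.7), n
top 140 far (22, np.float64(44.3), np.float64(71.0), np.float64(74.1)) near None fence (8, np.float64(64.0), n
scene 0 far (10, np.float64(70.6), np.float64(73.0), np.float64(75.4)) near None fence (26, np.float64(72.4), 
scene 20 far (13, np.float64(69.9), np.float64(72.5), np.float64(74.2)) near None fence (33, np.float64(71.8),
scene 40 far (20, np.float64(70.3), np.float64(72.9), np.float64(74.6)) near (11, np.float64(-74.7), np.float6
scene 60 far (17, np.float64(70.1), np.float64(73.1), np.float64(75.6)) near (27, np.float64(-100.5), np.float
scene 80 far (14, np.float64(69.1), np.float64(72.8), np.float64(75.2)) near None fence (31, np.float64(72.4),
scene 100 far (16, np.float64(70.1), np.float64(72.9), np.float64(74.7)) near None fence (31, np.float64(72.8)
scene 120 far (14, np.float64(70.1), np.float64(72.9), np.float64(74.9)) near None fence (28, np.float64(72.8)
scene 140 far (29, np.float64(43.8), np.float64(67.1), np.float64(74.1)) near (11, np.float64(-55.0), np.float
t 15.2 pos [ 0.4845 -0.0532  0.0331] yaw -10.26 F [-10.5   1.5   9.5] gap 0.0004
```

>>> carry_out(motion=[0,0,0.012,0,0,0,0,0.024,0,0,0,0,0.024,0,0])

```text
t: 15.58
tool_pos: [0.4842, -0.053, 0.0328]
orientation: [-0.012, 0.768, 0.641, -0.007]
ft_force: [-19.9, 2.7, 18.0]
finger_gap: 0.0003
grasp_force: 10.8
```

```bash
python3 -c "
from h import *
units([S(.085,-.125,.03),S(.085,-.125,.12),S(.20,-.06,.12),S(.20,.0,.12),S(.195,.0,.03)],-10)"
```

```text
[ 0.451 -0.047  0.03 ] -> [-0.001 -0.134  0.015]
[ 0.451 -0.047  0.12 ] -> [ 0.    -0.143 -0.345]
[ 0.495 -0.172  0.12 ] -> [-0.458  0.119 -0.354]
[ 0.554 -0.182  0.12 ] -> [-0.457  0.359 -0.36 ]
[ 0.555 -0.177  0.03 ] -> [-0.439  0.368 -0.   ]
turn -0.27 deg -> -0.009
t 15.575 pos [ 0.4842 -0.053   0.0328] yaw -10.27 F [-19.9   2.7  18. ] gap 0.0003
```

>>> carry_out(motion=[0,0,-0.1,0,0,0,0,-0.2,-0.05,0,0,0,-0.2,-0.25,0,0,-0.1,-0.15,-0.4,0,0,-0.3,-0.1,-0.4,0,0,-0.46,0.05,-0.4,0,0,-0.5,0.2,-0.4,0,0,-0.5,0.3,-0.4,0,0,-0.5,0.3,-0.4,0])

```text
t: 16.7
tool_pos: [0.5505, -0.1924, 0.1332]
orientation: [0.001, 0.767, 0.642, 0.0]
ft_force: [-0.7, 1.3, 0.4]
finger_gap: 0.0003
grasp_force: 0.0
```

```bash
python3 -c "
from h import *
units([S(.20,.0,.13),S(.20,.0,.03),S(.168,0,.03)],-10)"
```

```text
[ 0.554 -0.182  0.13 ] -> [0.043 0.008 0.013]
[ 0.554 -0.182  0.03 ] -> [0.043 0.007 0.413]
[ 0.56  -0.151  0.03 ] -> [0.171 0.007 0.413]
turn -0.17 deg -> -0.006
t 16.7 pos [ 0.5505 -0.1924  0.1332] yaw -10.17 F [-0.7  1.3  0.4] gap 0.0003
```

>>> carry_out(motion=[0,0.02,0.01,0.1,0,0,0.02,0.01,0.25,0,0,0.02,0.01,0.4,0,0,0.06,0.01,0.41,0,0,0.1,0.01,0.41,0,0,0.13,0.01,0.41,0,0,0.15,0.01,0.41,0,0,0.165,0.01,0.41,0,0,0.175,0.01,0.41,0,0,0.185,0.01,0.41,0,0,0.195,0.01,0.41,0,0,0.195,0.01,0.41,0])

```text
t: 18.2
tool_pos: [0.5595, -0.1534, 0.0325]
orientation: [0.006, 0.769, 0.639, -0.003]
ft_force: [-1.5, -10.5, 1.5]
finger_gap: 0.0004
grasp_force: 5.6
```

```bash
python3 -c "
from h import *
tubfit(-1.745)
units([S(.168,0,.03)],-10)"
```

```text
top 125 (array([ 0.5749, -0.064 , -1.7481]), 'stand', array([ 7.99705e+01, -2.39300e-01, -3.10000e-03]), np.float64(0.0013))
scene 311 (array([ 0.5758, -0.0618, -1.7485]), 'stand', array([ 7.76602e+01,  3.09000e-01, -3.50000e-03]), np.float64(0.0054))
[ 0.56  -0.151  0.03 ] -> [ 0.011 -0.001  0.01 ]
turn -0.54 deg -> -0.018
t 18.3 pos [ 0.5596 -0.1534  0.0325] yaw -10.54 F [ -2.7 -11.    1.4] gap 0.001
```

>>> carry_out(motion=[0,0.01,0,0,0,0,0.02,0,0,0,0,0.02,0,0,0,0,-0.04,0,0,0,0,-0.14,0,0,0,0,-0.16,0,-0.2,0,0,-0.16,0,-0.5,0,0,-0.16,0,-0.8,0,0,-0.16,0,-0.85,0])

```text
t: 19.42
tool_pos: [0.5539, -0.1836, 0.2472]
orientation: [0.001, 0.767, 0.641, 0.002]
ft_force: [0.6, -0.2, 0.5]
finger_gap: 0.0005
grasp_force: 0.0
```

```bash
python3 -c "
from h import *
tubfit(-1.745);edges();standfit()
units([S(.15,-.1,.25),S(-.0,-.11,.25),S(-.24,0,.25)],80)" | grep -v " far"
```

```text
top 242 (array([ 0.5749, -0.0643, -1.7463]), 'stand', array([ 8.01976e+01, -1.79200e-01, -1.30000e-03]), np.float64(0.0013))
scene 301 (array([ 0.576 , -0.0615, -1.7473]), 'stand', array([ 7.73004e+01,  3.57300e-01, -2.30000e-03]), np.float64(0.0049))
 stop side -75 24 [ 2.7 18.9 36.6]
 stop side 45 7 [32.5 36.7 39.8]
 stop side 45 25 [ 9.4 20.6 36.4]
top tray 2819 ((602.8551025390625, 91.3720703125), (216.39012145996094, 177.33949279785156), 79.84016418457031)
fence 72 [ 0.23208237  0.9726961   0.6496419  -0.09907896] 1.3365784 -0.15481410252796263 -0.033043607080434724
walls 524 ((608.1162109375, 120.444580078125), (272.7127990722656, 138.2012481689453), 79.87879943847656)
bar 243 [0.62053172 0.24661158 0.13174303] [0.57541336 0.22796723 0.12806398 0.67939452 0.25968949 0.1359355 ]
scene tray 2094 ((602.809814453125, 94.09829711914062), (221.36544799804688, 179.69064331054688), 79.92485046386719)
fence 235 [ 0.17714734  0.9841843   0.6496512  -0.0851559 ] 1.3927091 -0.15603218910171843 0.009045512390407656
walls 709 ((608.663818359375, 122.10026550292969), (273.70745849609375, 142.52133178710938), 79.8547592163086)
bar 262 [0.62596087 0.24836829 0.13207016] [0.57771847 0.22843866 0.1276836  0.68360403 0.26157618 0.13503334]
[ 0.465 -0.116  0.25 ] -> [ 0.202 -0.393 -0.03 ]
[0.481 0.034 0.25 ] -> [ 0.802 -0.435 -0.029]
[0.631 0.251 0.25 ] -> [ 1.763e+00  1.000e-03 -2.900e-02]
turn 89.8 deg -> 2.993
t 19.725 pos [ 0.5521 -0.1828  0.242 ] yaw -10.2 F [-0.  -0.2 -0.3] gap 0.0008
```

>>> carry_out(motion=[0.4,0.1,0,0,-0.15,0.4,0.3,0,0,-0.48,0.4,0.5,0,0,-0.81,0.4,0.7,0,0,-1,0.4,0.9,0,0,-1,0.4,1,0,0,-1,0.4,1,0,0,-1])

```text
t: 20.6
tool_pos: [0.5967, 0.0672, 0.242]
orientation: [-0.002, 0.571, 0.821, -0.0]
ft_force: [-0.3, 0.1, 0.5]
finger_gap: 0.0368
grasp_force: 0.0
```

```bash
python3 -c "
from h import *
for n in('top','scene'):
    W=cloud(camera(n)); x=(W[...,:2]-O)@EX*1e3; y=(W[...,:2]-O)@EY*1e3
    k=(abs(y)<40)&(x<-215)&(x>-270)&(W[...,2]>.118); print(n,k.sum(),np.percentile(x[k],[2,10,50,90,98]).round(1),np.percentile(W[...,2][k],[5,50,95]).round(4))
    k=(x<-215)&(x>-270)&(W[...,2]>.126); print(np.percentile(y[k],[1,50,99]))
units([S(-.24,0,.25)],80)"
```

```text
top 139 [-245.1 -243.1 -238.1 -234.4 -233.5] [0.1265 0.1316 0.1357]
[-54.28691995   1.56231903  55.78340264]
scene 127 [-246.5 -245.7 -241.5 -236.4 -235.1] [0.1287 0.1326 0.1359]
[-53.41510696   5.59138562  56.48280244]
[0.631 0.251 0.25 ] -> [ 0.667  0.384 -0.029]
turn -60.17 deg -> -2.006
t 20.7 pos [0.5968 0.0617 0.2429] yaw 19.83 F [-0.1 -0.2 -0.1] gap 0.037
```

>>> carry_out(motion=[0.4,0.17,0.1,0,-0.33,0.4,0.34,0.2,0,-0.66,0.4,0.5,0.29,0,-1,0.4,0.67,0.384,0,-1,0.4,0.67,0.384,0,-1])

```text
t: 21.32
tool_pos: [0.6303, 0.2561, 0.2424]
orientation: [-0.001, 0.341, 0.94, 0.001]
ft_force: [0.0, -0.6, -1.3]
finger_gap: 0.0373
grasp_force: 0.0
```

>>> carry_out(motion=[0.4,0,0,0,-0.33,0.4,0,0,0,-0.66,0.4,0,0,0,-1,0.4,0,0,0,-1])

```text
t: 21.82
tool_pos: [0.6317, 0.2487, 0.2437]
orientation: [0.0, 0.092, 0.996, -0.001]
ft_force: [-0.7, -0.6, 0.3]
finger_gap: 0.0372
grasp_force: 0.0
```

```bash
python3 -c "
from h import *
units([S(-.24,0,.25),S(-.24,0,.110)],80)"
```

```text
[0.631 0.251 0.25 ] -> [ 0.006  0.009 -0.025]
[0.631 0.251 0.11 ] -> [0.006 0.01  0.535]
turn -0.58 deg -> -0.019
t 21.825 pos [0.6317 0.2487 0.2437] yaw 79.42 F [-0.7 -0.6  0.3] gap 0.0372
```

>>> carry_out(motion=[0.4,0.006,0.01,0.15,-0.02,0.4,0.006,0.01,0.3,-0.02,0.4,0.006,0.01,0.45,-0.02,0.4,0.006,0.01,0.53,-0.02,0.4,0.006,0.01,0.53,-0.02,0,0.006,0.01,0.53,-0.02,0,0.006,0.01,0.53,-0.02,0,0.006,0.01,0.53,-0.02,0,0.006,0.01,0.53,-0.02,0,0.006,0.01,0.53,-0.02], newtons=15)

```text
t: 23.08
tool_pos: [0.6303, 0.25, 0.1126]
orientation: [-0.0, 0.086, 0.996, -0.003]
ft_force: [-1.4, -5.8, 4.9]
finger_gap: 0.0111
grasp_force: 15.0
```

```bash
python3 -c "
from h import *
s,p,R=tool(); b=S(-.24,0); 
for th in np.arange(.1,1.0,.05):
    x=-.24*np.cos(th)+.018*np.sin(th); dz=.24*np.sin(th)+.018*np.cos(th)-.018
    d=np.r_[(x+.24)*EX,dz]; print(round(th,2),np.round(R.T@d/.25,3))
units([S(-.24,0,.11)],80)"
```

```text
0.1 [ 0.    -0.013 -0.095]
0.15 [ 0.    -0.022 -0.143]
0.2 [ 0.    -0.035 -0.189]
0.25 [ 0.    -0.049 -0.235]
0.3 [ 0.    -0.066 -0.28 ]
0.35 [ 0.    -0.085 -0.324]
0.4 [ 0.    -0.106 -0.367]
0.45 [ 0.   -0.13 -0.41]
0.5 [ 0.    -0.155 -0.45 ]
0.55 [ 0.    -0.182 -0.49 ]
0.6 [ 0.    -0.212 -0.528]
0.65 [ 0.001 -0.243 -0.565]
0.7 [ 0.001 -0.276 -0.6  ]
0.75 [ 0.001 -0.311 -0.633]
0.8 [ 0.001 -0.347 -0.665]
0.85 [ 0.001 -0.385 -0.694]
0.9 [ 0.001 -0.424 -0.722]
0.95 [ 0.001 -0.465 -0.748]
[0.631 0.251 0.11 ] -> [-0.     0.004  0.01 ]
turn 0.19 deg -> 0.006
t 23.075 pos [0.6303 0.25   0.1126] yaw 80.19 F [-1.4 -5.8  4.9] gap 0.0111
```

>>> carry_out(motion=[0,0,-0.005,-0.048,0,0,0,-0.013,-0.095,0,0,0,-0.022,-0.143,0,0,0,-0.035,-0.189,0,0,0,-0.049,-0.235,0,0,0,-0.066,-0.28,0,0,0,-0.085,-0.324,0,0,0,-0.106,-0.367,0,0,0,-0.106,-0.367,0])

```text
t: 24.2
tool_pos: [0.6256, 0.2258, 0.2034]
orientation: [-0.0, 0.085, 0.996, -0.002]
ft_force: [1.1, -6.2, -5.3]
finger_gap: 0.0115
grasp_force: 15.0
```

Run:
```python
from h import *
s,p,R=tool(); print(((p[:2]-O)@EX).round(4),((p[:2]-O)@EY).round(4),s["ft_force"],s["moment"])
c=camera("top");d=camera("scene")
a=cv2.resize(c["pixels"][110:260,150:350],(400,300),interpolation=3)
b=cv2.resize(d["pixels"][110:260,170:370],(400,300),interpolation=3)
cv2.imwrite("pics/p3.png",np.clip(np.hstack([a,b])*1.4,0,255).astype(np.uint8))
```

```text
-0.2143 -0.0005 [ 1.07383154 -6.18380169 -5.28612632] [-1.05987036 -0.19311054  0.02360164]
```

View pics/p3.png

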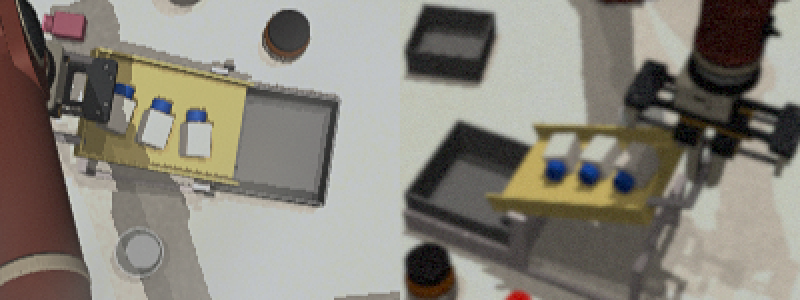

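>>> carry_out(motion=[0,0,-0.012,-0.022,0,0,0,-0.024,-0.043,0,0,0,-0.036,-0.063,0,0,0,-0.049,-0.083,0,0,0,-0.062,-0.103,0,0,0,-0.076,-0.123,0,0,0,-0.091,-0.142,0,0,0,-0.106,-0.161,0,0,0,-0.106,-0.161,0,0,0,-0.106,-0.161,0])

```text
t: 25.55
tool_pos: [0.6213, 0.2018, 0.2434]
orientation: [0.0, 0.084, 0.996, -0.0]
ft_force: [2.7, -5.8, -5.5]
finger_gap: 0.0114
grasp_force: 15.0
```

```bash
cat >> h.py <<'E'
def bott():
    for n in("top","scene"):
        c=camera(n);W=cloud(c)
        for d in outline_of(c,"bottle_a"):
            m=d["mask"]&(c["z_map"]>0)
            if m.sum(): w=np.median(W[m],0); print(n,round(d["p"],2),np.round(d["at"]),m.sum(),"stand",np.round([(w[:2]-O)@EX*1e3,(w[:2]-O)@EY*1e3,w[2]*1e3]),"red",np.median(c["pixels"][m],0))
E
python3 -c "
from h import *
bott()"
```

```text
top 0.69 [225. 164.] 376 stand [-81.  -5. 196.] red [111.  113.  115.5]
top 0.68 [261. 180.] 351 stand [  7. -16. 138.] red [110. 109. 112.]
top 0.68 [242. 177.] 355 stand [-35. -13. 167.] red [111. 117. 122.]
top 0.53 [187. 121.] 140 stand [-228.  128.   33.] red [ 75.  65. 111.]
scene 0.78 [245. 183.] 265 stand [-20.   0. 154.] red [ 94.  97. 101.]
scene 0.74 [203. 202.] 1990 stand [119. -17.  20.] red [41. 41. 42.]
scene 0.72 [261. 188.] 360 stand [-68.   4. 181.] red [87. 93. 98.]
scene 0.64 [231. 189.] 273 stand [ 22.  -3. 125.] red [ 95.  97. 101.]
scene 0.63 [302. 287.] 379 stand [-245.  135.   31.] red [60. 51. 97.]
scene 0.27 [274. 194.] 2702 stand [-103.   12.  180.] red [35. 58. 65.]
```

>>> carry_out(motion=[0,0,0,0,0,0,0,0,0,0,0,0,0,0,0,0,0,0,0,0,0,0,0,0,0,0,0,0,0,0])

```text
t: 26.5
tool_pos: [0.6213, 0.2019, 0.2434]
orientation: [0.0, 0.084, 0.996, -0.001]
ft_force: [1.0, -5.1, -5.2]
finger_gap: 0.0116
grasp_force: 15.0
```

```bash
python3 -c "
from h import *
bott()"
```

```text
top 0.82 [278. 174.] 256 stand [65. 24. 35.] red [139. 137. 135.]
top 0.69 [186. 120.] 101 stand [-228.  128.   33.] red [ 75.  65. 111.]
top 0.59 [279. 200.] 258 stand [ 63. -43.  36.] red [129. 133. 133.]
top 0.49 [302. 189.] 273 stand [125.  -7.  35.] red [140. 138. 136.]
scene 0.74 [308. 289.] 398 stand [-246.  134.   31.] red [61. 51. 96.]
scene 0.7 [223. 198.] 199 stand [ 62. -38.  36.] red [112. 118. 118.]
scene 0.7 [197. 198.] 296 stand [125.   2.  34.] red [95. 88. 89.]
scene 0.45 [210. 211.] 184 stand [67. 32. 35.] red [110. 107. 109.]
```

>>> carry_out(motion=[0,0,0.03,0.038,0,0,0,0.057,0.078,0,0,0,0.082,0.118,0,0,0,0.106,0.161,0,0,0,0.127,0.204,0,0,0,0.146,0.248,0,0,0,0.163,0.293,0,0,0,0.177,0.339,0,0,0,0.19,0.385,0,0,0,0.199,0.433,0,0,0,0.199,0.433,0])

```text
t: 28.08
tool_pos: [0.6296, 0.2483, 0.1345]
orientation: [-0.001, 0.085, 0.996, -0.003]
ft_force: [0.3, -8.1, -1.8]
finger_gap: 0.0118
grasp_force: 15.0
```

>>> carry_out(motion=[0,0,0.004,0.024,0,0,0,0.008,0.047,0,0,0,0.01,0.07,0,0,0,0.012,0.085,0,0,0,0.013,0.095,0,0,0,0.013,0.095,0,0,0,0.013,0.095,0])

```text
t: 28.95
tool_pos: [0.6305, 0.2501, 0.1172]
orientation: [0.0, 0.085, 0.996, -0.003]
ft_force: [-7.3, -11.7, 17.3]
finger_gap: 0.0111
grasp_force: 15.0
```

```bash
python3 -c "
from h import *
standfit()
units([S(-.24,0,.11)],80)"
```

```text
top tray 3342 ((602.7909545898438, 91.36048126220703), (216.4523162841797, 177.1720428466797), 79.78359985351562)
fence 160 [ 0.85225415 -0.5231279   0.6408975  -0.06873523] -0.550517 -0.1576397621386129 -0.026297709419819765
walls 303 ((606.8714599609375, 113.3742904663086), (258.4540100097656, 138.2936553955078), 79.9148941040039)
bar 53 [0.57818545 0.23616592 0.13200471] [0.57260866 0.22573096 0.12757152 0.67922767 0.25185    0.13496414]
scene tray 2983 ((602.42578125, 94.4944839477539), (220.60552978515625, 179.3616485595703), 80.27400970458984)
fence 312 [ 0.10095566  0.9948909   0.64704925 -0.07347917] 1.4696684 -0.1555411943906325 0.009617763705447646
walls 393 ((609.58203125, 129.91712951660156), (288.2668151855469, 141.89205932617188), 79.91060638427734)
bar 201 [0.64491379 0.24743364 0.13198193] [0.60670044 0.22994632 0.12740288 0.68367699 0.26205043 0.13519477]
[0.631 0.251 0.11 ] -> [0.    0.004 0.029]
turn 0.22 deg -> 0.007
t 29.05 pos [0.6305 0.2501 0.1172] yaw 80.22 F [ -6.5 -12.   18. ] gap 0.0117
```

>>> carry_out(motion=[0,0,0,-0.015,0,0,0,0,-0.03,0,0.4,0,0,-0.03,0,0.4,0,0,-0.03,0,0.4,0,0,-0.03,0,0.4,0,0,-0.03,0,0.4,0,0,-0.03,0,0.4,0,0,-0.15,0,0.4,0,0,-0.35,0,0.4,0,0,-0.55,0,0.4,0,0,-0.7,0,0.4,0,0,-0.7,0])

```text
t: 30.55
tool_pos: [0.6318, 0.2557, 0.2904]
orientation: [0.004, 0.084, 0.996, 0.002]
ft_force: [0.2, -0.2, -1.0]
finger_gap: 0.0374
grasp_force: 0.0
```

>>> carry_out(motion=[0.4,0,0.2,0,0,0.4,0,0.4,0,0,0.4,0,0.6,0,0,0.4,0,0.7,0,0,0.4,0,0.7,0,0])

```text
t: 31.18
tool_pos: [0.6578, 0.4299, 0.2824]
orientation: [-0.002, 0.082, 0.997, -0.001]
ft_force: [0.7, -0.6, -0.1]
finger_gap: 0.0374
grasp_force: 0.0
```

Run:
```python
from h import *
tubfit(-1.745); standfit(); bott(); print(telemetry.read_state()["t"])
for n in("top","scene"):
    W=cloud(camera(n)); x=(W[...,:2]-O)@EX; y=(W[...,:2]-O)@EY;z=W[...,2]
    k=(abs(y)<.05)&(x>-.18)&(x<.025)&(abs(z-.11)<.02); print("tray slope",np.polyfit(x[k],z[k],1))
c=camera("top");d=camera("scene")
a=cv2.resize(c["pixels"][80:280,150:350],(400,400),interpolation=3)
b=cv2.resize(d["pixels"][130:330,150:350],(400,400),interpolation=3)
cv2.imwrite("pics/p4.png",np.clip(np.hstack([a,b])*1.4,0,255).astype(np.uint8))
```

```text
top 237 (array([ 0.575 , -0.0643, -1.7477]), 'stand', array([ 8.02148e+01, -7.16000e-02, -2.70000e-03]), np.float64(0.0012))
scene 307 (array([ 0.5759, -0.0617, -1.7459]), 'stand', array([ 7.75187e+01,  3.28000e-01, -9.00000e-04]), np.float64(0.0052))
top tray 3590 ((603.1444091796875, 91.144775390625), (216.587646484375, 177.15130615234375), 79.51760864257812)
fence 166 [ 0.5617942  -0.827277    0.6344747  -0.07121134] -0.9742433 -0.1579972012482232 -0.026261453050409875
walls 434 ((608.1226806640625, 120.90724182128906), (273.06591796875, 138.1563262939453), 79.96399688720703)
bar 248 [0.62085329 0.24723429 0.13204185] [0.57523261 0.22935046 0.12754086 0.68076213 0.25949453 0.13587289]
scene tray 3108 ((603.78173828125, 94.0042495727539), (221.16470336914062, 177.3672332763672), 79.7698745727539)
fence 313 [ 0.19228235  0.98133963  0.65074307 -0.05406491] 1.377309 -0.15772880571881684 0.006391228818688949
walls 515 ((608.1348876953125, 121.86651611328125), (273.40338134765625, 141.47508239746094), 79.6999740600586)
bar 262 [0.62632821 0.24846011 0.13207528] [0.57802504 0.22808285 0.12786548 0.68304609 0.26152666 0.13519168]
top 0.84 [181. 122.] 256 stand [-242.  125.   32.] red [104.  89. 127.]
top 0.75 [301. 191.] 262 stand [126.  -6.  36.] red [132. 130. 128.]
top 0.73 [278. 173.] 246 stand [66. 23. 36.] red [131. 130. 128.]
top 0.69 [278. 198.] 222 stand [ 64. -43.  36.] red [130. 129. 127.]
scene 0.82 [305. 290.] 393 stand [-245.  134.   31.] red [ 89.  75. 119.]
scene 0.67 [224. 194.] 105 stand [ 68. -39.  37.] red [110. 116. 117.]
scene 0.62 [197. 197.] 298 stand [123.   2.  34.] red [88.  73.5 74.5]
scene 0.55 [211. 212.] 172 stand [64. 31. 36.] red [117.  117.5 115.5]
31.575
tray slope [-0.00147888  0.10917269]
tray slope [-0.00097623  0.10931547]
```

View pics/p4.png

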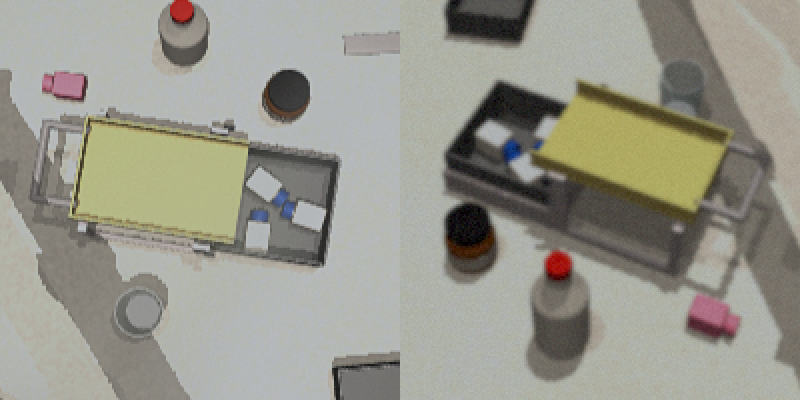

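The tray is level and empty, and all three bottles are in the tub. The tub is still against both stops, and the beaker, wash bottle, jar and pink bottle have not moved.

```bash
python3 -c "
from cell import ctrl
print(ctrl.sign_off())"
```

```text
the job is handed in; nothing more can be done
None
```

I handed the job in at about 32 s. The last images showed the tub square against both the end stop and the side fence, all three bottles in it, the tray lowered level, and the beaker, wash bottle and jar where they were.

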